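# Lock the squeegee's swing clamp past its click

### The job

Two identical clamp stations stand on the bench, but only one has the squeegee in its bed. Turn the red knob of that station clockwise until it clicks past its detent and the clamp arm stays over the squeegee's middle. Leave the squeegee lying in its bed and do not turn the knob of the empty station.

Things in the scene. Friction and masses are not known exactly. Their poses are not given: they have to be found in the camera images.
- clamp_grip (a point): Centre of the red bar grip (56 x 16 mm, 34 high) of the knob on the squeegee's station, on the upright turning axis, 74 mm above the bench, 14 below the bar's top. x runs along the bar to the clamp arm (white line on top), y across the 16 mm, z up. Skirt under the bar: 48 mm wide, top at 55 mm, fingertips go down to 57. All else is lower: steel arm along x, 18 wide, 90 long, top at 46.
- clamp_knob (a joint): Angle of that knob and arm, rad, growing clockwise seen from above; starts at 0 to 0.25, arm aside. Light friction (0.02 N m). From 0.47 a spring plunger resists with about 0.1 N m up to the crest at 0.85; let go before it, the knob springs back to below 0.5; past it the knob snaps on by itself to between 1.15 and 1.25 (stop) and stays. At 1.2 the arm lies straight across the bed.
- squeegee: Squeegee with pale wooden back and grey felt edge, 38 x 100 x 22 mm, loose in the shallow railed bed of the station to use (grey plate 170 x 130 x 12 mm, fixed), 82 mm from the knob's axis. Origin at the centre of its underside, 12 mm above the bench; y along its length, z up. Its top is 34 mm above the bench; the clamp arm's pad swings 2 mm over it without touching.
- spare_pad (a point): Underside of the black pad on the clamp arm of the other, empty station, 37 mm above the bench, 81 mm from that station's knob axis. That station has the same shape, colours and size, with an empty bed; the two stations' centres are at least 0.27 m apart. Leave it alone.
Not all that is in view belongs to the job. What is shaped like the part that bears clamp_grip but orange or pink is not meant. What is shaped like the squeegee but yellow is not meant.

How it is judged:
At the end, for the whole second after the job is handed in: The knob of the station with the squeegee has clicked past its detent and stays turned beyond 1.1 rad (it settles at 1.2), the squeegee lies still and flat in its bed within 12 mm of where it was, and the empty station's clamp pad is within 20 mm of where it was (value of joint clamp_knob above 1.1 rad and distance of squeegee from where it was at the start of the episode below 0.012 m and angle between squeegee's own z axis and vertical below 0.15 rad and linear speed of squeegee below 0.02 m/s and distance of spare_pad from where it was at the start of the episode below 0.02 m); the robot touches nothing.
It fails at once if the empty station's knob is turned (its pad moves more than 20 mm) (distance of spare_pad from where it was at the start of the episode above 0.02 m).
It fails at once if the squeegee is pulled out of its bed (moves more than 20 mm) (distance of squeegee from where it was at the start of the episode above 0.02 m).
It also fails if it takes over 32 s, if anything falls off the work surface, if the arm or the gripper's body presses on something with over 40 N, if the wrist force passes 120 N, or if a joint passes its speed limit or range.

### The arm

A 6-joint arm with a two-finger parallel gripper is mounted at the origin on the work surface; the furniture and walls round the work are solid. World frame = base frame: x ahead of the robot, y to its left, z up, the work surface at z = 0. Lengths are in m, angles in rad, forces in N, time in s.
With the tool pointing down it reaches from about 0.3 to 0.775 m from the base axis. Payload 14.6 kg.
Tool frame: the origin (TCP) lies where the fingers leave the gripper's body, on its centre line; the fingertips stand 97 mm ahead of it and the grasp point (between the pads) lies 78 mm ahead of it (env.tcp_to_tips is the distance from the TCP to the fingertips, in m); z points along the fingers, y is the line along which they close (so a half turn about z gives the same grasp; the last joint's range is limited). The gripper opens to 94 mm and grips with 3 to 60 N. Pads are 16 mm wide; open, the fingers measure 119 mm over their backs; the gripper's body (75 mm by 177 mm) begins 78 mm behind the grasp point.
Start: joints at [-1.305, 0.3, 1.521, -0, 1.321, -0.067], TCP at [0.18, -0.52, 0.303] pointing down, gripper open.
Joint ranges: [-3.03, 3.03], [-0.79, 2.21], [0.23, 2.52], [-1.04, 4.18], [0, 3.07], [-2.55, 2.55]. Speed limits (rad/s): [2.22, 2.22, 2.57, 3.14, 3.14, 3.14].

### API

Orientations are given as a rotation vector (axis times angle).
In Python, from bench import env gives the robot as it stands.
- The arm moves only by the shell command python3 -m pendant 'ROWS'. ROWS is JSON, a list of rows, each an object with "grip": the gripper's target within -1 to 1 (shut at 1, half-way at 0, fully open at -1); "dp": the shift along the tool's x, y, z as a fraction of full scale, a list of three; "turn": the turn, a rotation vector about the tool's x, y, z as a fraction of full scale, a list of three. A call has 1 to 10 rows; each row shifts and turns the commanded pose from where the row before left it, along the tool's axes as they then stand; what a row does not reach is not made up. Full scale, the value 1, is 120 mm for a shift and 180 degrees for a turn. A row lasts 1/8 s, in which the tool goes at most 62.5 mm and 10.7 degrees, less where a joint would pass 70% of its speed; a pose out of reach is approached as far as the arm can. A call with a number of a shift or a turn outside -1 to 1 is refused whole. A call with a gripper value outside its range is refused whole. The fingers move at their own pace and stop on an object; the grip force is fixed at half the most. Time passes only in rows, so rows that do not move let the fingers close. It gives the time, the measured TCP pose, the force, the opening and the grip force at its end, in the units of the state.
- env.sense(): the state, without advancing time (a new reading comes with each control period).
- env.grab_frame(name): name is "scene" or "top"; returns (picture, depth): 384x512x3 uint8, red, green, blue; 384x512 float32, m along the optical axis (not along the pixel's ray), 0 where there is no reading.
- env.calibration(name): a dict with "fx", "fy", "cx", "cy" (pixels), "k1" (the pictures are not rectified: a ray, as slopes to the right and down, at radius r is drawn at 1 + k1 r^2 times it, then the intrinsics apply), "eye" and "rotation" of the camera in the world. Camera axes: x right, y up, looking along -z (the intrinsics and any distortion apply to the point x, -y, -z); pixel columns grow to the right and rows downward; lengths in m; the calibration is good to about 2 mm. A picture is of the moment at which its call begins. calibration takes no time and is no camera call.
- env.finish_job(): hands the job in; it is judged then, once.
Trained networks look in the newest picture that a camera, given by its name, has taken for a name from the list of things; names that differ only in an ending like _2 or _b are one class to them, and where a whole thing is asked for, a point or a joint stands for the part that bears it (a point fixed in the world has none). Each returns a list of dicts, best first, with "score" (0 to 1); they miss things now and then, are a little off and sometimes report something else, mostly with a low value. They report only what shows in the picture. A call takes as long as a camera call. They do not tell look-alikes from the thing itself.
- env.boxes_of(thing, camera): "bbox" ([centre column, centre row, width, height] in pixels, round what is visible of it).
The state is a dict: "time_s": time; "joint_pos": joint angles; "dq": joint speeds; "effort": joint torques, N m; "eef_pos": TCP position; "orientation": TCP orientation; "force": force on the tool from outside, world axes, zero at the start; "torque": the same for the moment, N m; "width": finger opening in m; "grasp_force": force on a finger pad.
Only numpy, scipy, OpenCV 4.12 (cv2) and the standard library are available. Lean on these libraries where they do the work, as an engineer would, in place of code of your own. Each camera call takes 0.05 s, during which the arm holds its last target. There are 200 camera calls.

## Working session

There is one attempt and no reset: what is moved stays moved. The work goes in short steps, Python scripts to look and compute and a shell command to move; the robot and the scene stay as the last step left them, time stands still between calls to the robot, and variables do not carry over. Pictures are saved under pics/ and viewed, at most 10 in all, crops included, and the job is handed in when it is done.

```bash
mkdir -p pics
cat > h.py <<'E'
import numpy as np,cv2
from bench import env
from scipy.spatial.transform import Rotation as R
def cloud(name):
    im,d=env.grab_frame(name); c=env.calibration(name)
    h,w=d.shape; v,u=np.mgrid[:h,:w]
    K=np.array([[c['fx'],0,c['cx']],[0,c['fy'],c['cy']],[0,0,1.]])
    p=cv2.undistortPoints(np.stack([u,v],-1).reshape(-1,1,2).astype(float),K,np.array([c['k1'],0,0,0.])).reshape(h,w,2)
    P=np.stack([p[...,0]*d,-p[...,1]*d,-d],-1)
    W=P@np.array(c['rotation']).T+np.array(c['eye'])
    W[d==0]=np.nan
    return im,d,W
E
python3 - <<'E'
from h import *
for n in ("top","scene"):
    im,d,W=cloud(n); cv2.imwrite(f"pics/{n}0.png",im[...,::-1]); np.save(f"{n}.npy",W)
    c=env.calibration(n); print(n,c['eye'],c['k1'],np.array(c['rotation']).shape)
    print([(np.round(b['bbox']).tolist(),round(b['score'],2)) for b in env.boxes_of("squeegee",n)],[(np.round(b['bbox']).tolist(),round(b['score'],2)) for b in env.boxes_of("clamp_grip",n)])
s=env.sense();print(s)
E
```

```text
Traceback (most recent call last):
  File "h.py", line 10, in cloud
    W=P@np.array(c['rotation']).T+np.array(c['eye'])
      ~~~~~~~~~~~~~~~~~~~~~~~~~~~^~~~~~~~~~~~~~~~~~~
ValueError: operands could not be broadcast together with shapes (384,512) (3,)
```

The calibration's rotation is a rotation vector, so I convert it first.

```bash
sed -i "s/np.array(c\['rotation'\]).T/R.from_rotvec(c['rotation']).as_matrix().T/" h.py
python3 - <<'E'
from h import *
for n in ("top","scene"):
    im,d,W=cloud(n); cv2.imwrite(f"pics/{n}0.png",im[...,::-1]); np.save(f"{n}.npy",W)
    c=env.calibration(n); print(n,c['eye'],c['k1'],c['rotation'])
    for t in("squeegee","clamp_grip"):print([(np.round(b['bbox']).tolist(),round(b['score'],2)) for b in env.boxes_of(t,n)])
s=env.sense();print(s)
E
```

```text
top [0.3595825  0.06800932 1.36930577] -0.1413921114506516 [ 0.05927136 -0.0558135  -1.57322698]
[([214.0, 135.0, 29.0, 18.0], 0.92), ([163.0, 200.0, 21.0, 30.0], 0.67)]
[([206.0, 158.0, 34.0, 17.0], 0.84), ([188.0, 271.0, 32.0, 13.0], 0.81), ([261.0, 225.0, 34.0, 23.0], 0.66)]
scene [-0.24743275  0.685772    0.54742188] -0.11908083727719099 [ 0.53756049 -1.23852153 -1.99270773]
[([167.0, 245.0, 20.0, 31.0], 0.83), ([175.0, 189.0, 23.0, 19.0], 0.57)]
[([187.0, 189.0, 38.0, 24.0], 0.96), ([280.0, 200.0, 43.0, 21.0], 0.84), ([248.0, 259.0, 45.0, 47.0], 0.66)]
{'time_s': 0.35, 'joint_pos': array([-1.30458370e+00,  3.00007801e-01,  1.52112970e+00, -2.13368458e-06,
        1.32076011e+00, -6.66032601e-02]), 'dq': array([ 0.00109983, -0.00078197, -0.00151084,  0.00133105, -0.0007135 ,
       -0.00146621]), 'effort': array([ 1.51561630e-04, -5.31154847e+01, -3.52532780e+01,  7.07315840e-02,
        2.21537141e-02, -6.89498779e-05]), 'eef_pos': array([ 0.17966944, -0.51977011,  0.30253151]), 'orientation': array([-3.09789589e+00, -5.20327099e-01,  5.09558600e-05]), 'force': array([ 0.32551575, -0.24383463, -0.3531587 ]), 'torque': array([0.05080589, 0.02996027, 0.00190431]), 'grasp_force': 0.0, 'width': 0.09402228137147406}
```

View pics/top0.png

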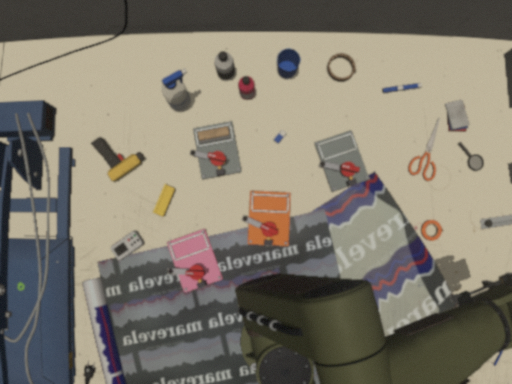

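View pics/scene0.png

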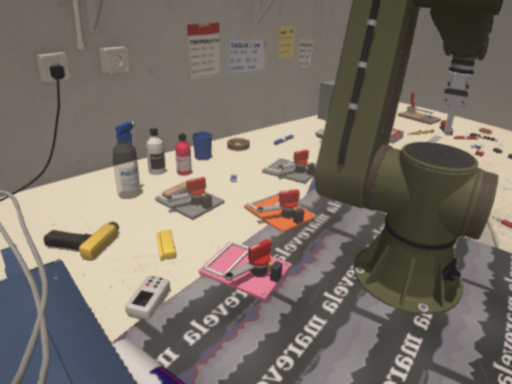

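The top picture shows the squeegee in the grey station at about (214,135), with its red knob at (216,158) and the clamp arm pointing left to (193,153). The empty grey station is at about (345,165), and the orange and pink stations are the look-alikes. I'll measure the knob next.

Run:
```python
from h import *
W=np.load("top.npy"); im=cv2.imread("pics/top0.png")
for n,cr in(("top",(180,245,115,185)),("scene",(150,230,165,220))):
    W=np.load(n+".npy"); im=cv2.imread(f"pics/{n}0.png").astype(int)
    a,b,c,d=cr; S=np.zeros(W.shape[:2],bool);S[c:d,a:b]=1
    red=S&(im[...,2]>1.8*im[...,1])&(im[...,2]>90)
    P=W[red];P=P[~np.isnan(P[:,0])]; print(n,len(P),"z pct",np.percentile(P[:,2],[5,50,95]))
    T=P[P[:,2]>.08]; print("top pts",len(T),T.mean(0),np.median(T,0),T.min(0),T.max(0))
    if len(T)>5:
        r=cv2.minAreaRect((T[:,:2]*1000).astype(np.float32));print(r)
    print("brown sq box:")
    hz=W[S]; hz=hz[(hz[:,2]>.028)&(hz[:,2]<.04)]; print(len(hz),hz.mean(0))
    bn=S&(im[...,2]>im[...,0]+25)&~red&(W[...,2]>.026)&(W[...,2]<.042)
    Q=W[bn];print("squeegee",len(Q),Q.mean(0)); print(cv2.minAreaRect((Q[:,:2]*1000).astype(np.float32)))
    cv2.imwrite(f"pics/{n}c.png",cv2.resize(im[c:d,a:b].astype(np.uint8),None,fx=8,fy=8,interpolation=cv2.INTER_CUBIC))
```

```text
top 150 z pct [0.05272627 0.07042663 0.09238992]
top pts 68 [0.57246427 0.18288523 0.08953285] [0.571461   0.18245801 0.08926413] [0.56219679 0.16416223 0.08258335] [0.58380934 0.21048213 0.09498725]
((574.0513305664062, 186.12625122070312), (46.0754280090332, 16.407270431518555), 74.16529846191406)
brown sq box:
349 [0.65059681 0.20623465 0.03391525]
squeegee 277 [0.65631183 0.20736665 0.03493132]
((624.2568359375, 210.10166931152344), (95.2562484741211, 112.25113677978516), 84.45294189453125)
scene 253 z pct [0.0124705  0.06699554 0.08854891]
top pts 60 [0.56699643 0.19426333 0.0853271 ] [0.56710217 0.19431542 0.08538174] [0.55861235 0.16985229 0.08025693] [0.57526146 0.21894859 0.090544  ]
((567.4464721679688, 194.25250244140625), (50.64645004272461, 7.24969482421875), 75.52918243408203)
brown sq box:
335 [0.66386805 0.19480706 0.03358262]
squeegee 180 [0.65520451 0.21434402 0.0337057 ]
((688.0431518554688, 201.35281372070312), (90.43537139892578, 262.8376770019531), 75.78612518310547)
```

View pics/topc.png

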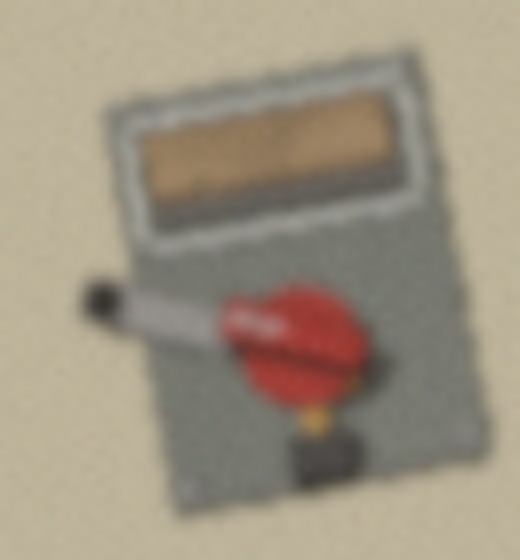

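The crop shows the bar running left and slightly up at about 15°, pad at left, bed above it, so clockwise swings the pad over the squeegee. I'll refine the axis from height, without colour.

Run:
```python
from h import *
A=[]
for n,cr in(("top",(180,245,115,185)),("scene",(150,230,165,220))):
    W=np.load(n+".npy"); im=cv2.imread(f"pics/{n}0.png").astype(int)
    a,b,c,d=cr; 
    Q=W[c:d,a:b].reshape(-1,3); Q=Q[~np.isnan(Q[:,0])]; Q=Q[np.hypot(Q[:,0]-.57,Q[:,1]-.19)<.12]
    B=np.median(Q[(Q[:,2]<.02)],0)
    for lo,hi in((.078,.1),(.047,.062),(.04,.047)):
        T=Q[(Q[:,2]>lo)&(Q[:,2]<hi)];T=T[np.hypot(T[:,0]-.57,T[:,1]-.19)<.04] if lo>.046 else T
        if len(T)>4: print(n,lo,len(T),T.mean(0).round(4),cv2.minAreaRect((T[:,:2]*1000).astype(np.float32)), 'circ',cv2.minEnclosingCircle((T[:,:2]*1000).astype(np.float32)))
    # colour-based: all points of red incl. white line projected in plane z=.088
    c_=env.calibration(n);K=np.array([[c_['fx'],0,c_['cx']],[0,c_['fy'],c_['cy']],[0,0,1.]]);Rm=R.from_rotvec(c_['rotation']).as_matrix();e=np.array(c_['eye'])
    def pl(u,v,z):
        p=cv2.undistortPoints(np.array([[[u,v]]],float),K,np.array([c_['k1'],0,0,0.]))[0,0]
        r=Rm@np.array([p[0],-p[1],-1]);return (e+r*(z-e[2])/r[2]).round(4)
    if n=="top":
        f=lambda x,y,z:pl(180+x/8-.5,115+y/8-.5,z)
        print("bar",f(228,312,.088),f(368,358,.088),"pad",f(102,300,.046),"skirt c",f(305,350,.055))
        print("bed corners",[f(*q,.034) for q in((145,160),(395,95),(405,190),(160,230))])
        print("plate",[f(*q,.012) for q in((110,105),(415,50),(490,455),(180,515))])
```

```text
top 0.078 104 [0.5746 0.1898 0.0895] ((575.36083984375, 190.1162872314453), (56.68927764892578, 16.957969665527344), 75.01097869873047) circ ((576.3652954101562, 189.89195251464844), 28.552810668945312)
top 0.047 135 [0.5633 0.1898 0.054 ] ((569.0833129882812, 188.99581909179688), (75.7063217163086, 50.74519348144531), 35.51515197753906) circ ((562.7836303710938, 197.9504852294922), 38.06336975097656)
top 0.04 66 [0.5864 0.2282 0.0442] ((602.7103271484375, 221.49696350097656), (111.06407165527344, 150.68939208984375), 86.33116912841797) circ ((600.9425048828125, 200.5792999267578), 78.61537170410156)
bar [0.5825 0.216  0.088 ] [0.5646 0.1629 0.088 ] pad [0.5949 0.2704 0.046 ] skirt c [0.5731 0.1898 0.055 ]
bed corners [array([0.6532, 0.2559, 0.034 ]), array([0.6787, 0.1567, 0.034 ]), array([0.6403, 0.1526, 0.034 ]), array([0.6249, 0.2496, 0.034 ])]
plate [array([0.6808, 0.2735, 0.012 ]), array([0.7024, 0.1502, 0.012 ]), array([0.5374, 0.1198, 0.012 ]), array([0.5139, 0.2434, 0.012 ])]
scene 0.078 109 [0.5693 0.1932 0.0859] ((571.6136474609375, 192.08766174316406), (55.46782302856445, 19.115446090698242), 79.4248275756836) circ ((573.8300170898438, 191.4525146484375), 28.458728790283203)
scene 0.047 129 [0.5591 0.196  0.0544] ((557.3806762695312, 201.16494750976562), (68.02557373046875, 36.832801818847656), 61.16033172607422) circ ((559.845703125, 199.9817352294922), 35.72868728637695)
scene 0.04 115 [0.5676 0.2228 0.0441] ((565.2311401367188, 221.94879150390625), (128.0464630126953, 42.907108306884766), 56.96723556518555) circ ((563.5555419921875, 223.03829956054688), 64.23824310302734)
```

Run:
```python
import cv2
im=cv2.imread("pics/scene0.png")[165:225,145:235];cv2.imwrite("pics/scenec1.png",cv2.resize(im,None,fx=8,fy=8,interpolation=cv2.INTER_CUBIC))
```

```text
(no output)
```

View pics/scenec1.png

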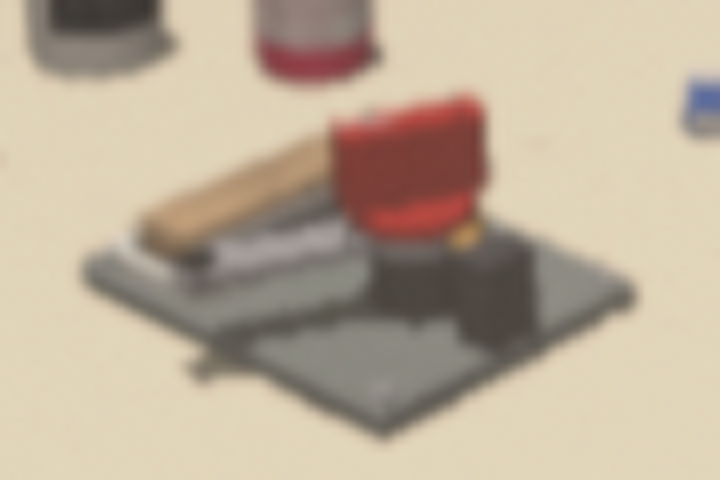

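Knob axis is about (0.574, 0.190), with the bar heading at 75° from +x. The pad distance comes out at 83 mm against 81 expected, so this agrees. The station plate puts the knob near 0.06. Tool +z turn is clockwise, and joint 6 would go from about 0.6 to 1.8, within range. I'll travel at height first.

```bash
python3 -m pendant '[{"grip":-1,"dp":[0.315,-0.283,0],"turn":[0,0,0]},{"grip":-1,"dp":[0.315,-0.283,0],"turn":[0,0,0]},{"grip":-1,"dp":[0.315,-0.283,0],"turn":[0,0,0]},{"grip":-1,"dp":[0.315,-0.283,0],"turn":[0,0,0]},{"grip":-1,"dp":[0.315,-0.283,0],"turn":[0,0,0]},{"grip":-1,"dp":[0.315,-0.283,0],"turn":[0,0,0]},{"grip":-1,"dp":[0.315,-0.283,0],"turn":[0,0,0]},{"grip":-1,"dp":[0.315,-0.283,0],"turn":[0,0,0]}]'
cat > rel.py <<'E'
from h import *
import sys
s=env.sense();M=R.from_rotvec(s['orientation']).as_matrix();p=np.array(s['eef_pos'])
g=np.array([.574,.190,float(sys.argv[1])]);hd=float(sys.argv[2])
print(p.round(4),"heading",np.degrees(np.arctan2(M[1,0],M[0,0])).round(2),"zaxis",M[:,2].round(3),"q6",s['joint_pos'][5].round(3))
d=np.degrees(np.arctan2(M[1,0],M[0,0]))-hd
print("dp full-scale",(M.T@(g-p)/.12).round(3),"turn z",round(d/180,4),"F",s['force'].round(1),s['width'],s['time_s'])
E
python3 rel.py .303 75
```

```text
time_s: 1.35
eef_pos: [0.3772, -0.1627, 0.3029]
orientation: [3.098, 0.52, 0.001]
force: [-0.0, -0.5, -0.2]
width: 0.0939
grasp_force: 0.0
[ 0.3772 -0.1627  0.3029] heading 19.06 zaxis [ 0.001 -0.    -1.   ] q6 0.742
dp full-scale [ 2.510e+00 -2.243e+00 -1.000e-03] turn z -0.3108 F [-0.  -0.5 -0.2] 0.09386853259575555 1.35
```

```bash
python3 -m pendant '[{"grip":-1,"dp":[0.314,-0.28,0],"turn":[0,0,0]},{"grip":-1,"dp":[0.314,-0.28,0],"turn":[0,0,0]},{"grip":-1,"dp":[0.314,-0.28,0],"turn":[0,0,0]},{"grip":-1,"dp":[0.314,-0.28,0],"turn":[0,0,0]},{"grip":-1,"dp":[0.314,-0.28,0],"turn":[0,0,0]},{"grip":-1,"dp":[0.314,-0.28,0],"turn":[0,0,0]},{"grip":-1,"dp":[0.314,-0.28,0],"turn":[0,0,0]},{"grip":-1,"dp":[0.314,-0.28,0],"turn":[0,0,0]}]'
python3 -m pendant '[{"grip":-1,"dp":[0,0,0],"turn":[0,0,-0.052]},{"grip":-1,"dp":[0,0,0],"turn":[0,0,-0.052]},{"grip":-1,"dp":[0,0,0],"turn":[0,0,-0.052]},{"grip":-1,"dp":[0,0,0],"turn":[0,0,-0.052]},{"grip":-1,"dp":[0,0,0],"turn":[0,0,-0.052]},{"grip":-1,"dp":[0,0,0],"turn":[0,0,-0.05]},{"grip":-1,"dp":[0,0,0],"turn":[0,0,0]}]'
python3 rel.py .158 75
python3 - <<'E'
from h import *
im,d,W=cloud("scene");cv2.imwrite("pics/s2.png",cv2.resize(im[60:260,90:340,::-1],None,fx=3,fy=3))
E
```

```text
time_s: 2.35
eef_pos: [0.5744, 0.1899, 0.3026]
orientation: [3.098, 0.52, 0.0]
force: [-0.4, -1.0, 0.3]
width: 0.0937
grasp_force: 0.0
time_s: 3.22
eef_pos: [0.5738, 0.1883, 0.3026]
orientation: [-2.496, -1.908, 0.0]
force: [0.4, 0.2, 0.0]
width: 0.0939
grasp_force: 0.0
[0.5738 0.1883 0.3026] heading 74.81 zaxis [-0. -0. -1.] q6 0.522
dp full-scale [ 0.015 -0.002  1.205] turn z -0.0011 F [0.4 0.2 0. ] 0.09385805852450801 3.225
```

View pics/s2.png

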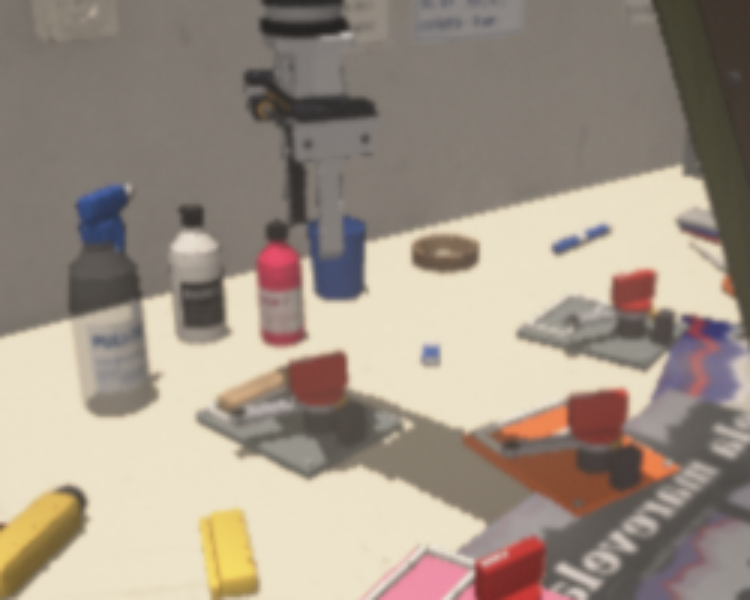

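The open gripper hangs upright straight above the squeegee station's knob (about (318,380) in the crop), and the squeegee is in place. Next I descend and close.

```bash
python3 -m pendant '[{"grip":-1,"dp":[0.015,0,0.24],"turn":[0,0,0]},{"grip":-1,"dp":[0,0,0.24],"turn":[0,0,0]},{"grip":-1,"dp":[0,0,0.24],"turn":[0,0,0]},{"grip":-1,"dp":[0,0,0.24],"turn":[0,0,0]},{"grip":-1,"dp":[0,0,0.24],"turn":[0,0,0]},{"grip":-1,"dp":[0,0,0],"turn":[0,0,0]}]'
python3 rel.py .158 75
python3 -m pendant '[{"grip":1,"dp":[0,0,0],"turn":[0,0,0]},{"grip":1,"dp":[0,0,0],"turn":[0,0,0]},{"grip":1,"dp":[0,0,0],"turn":[0,0,0]},{"grip":1,"dp":[0,0,0],"turn":[0,0,0]},{"grip":1,"dp":[0,0,0],"turn":[0,0,0]},{"grip":1,"dp":[0,0,0],"turn":[0,0,0]}]'
```

```text
time_s: 4.03
eef_pos: [0.5736, 0.1898, 0.1568]
orientation: [-2.496, -1.905, 0.005]
force: [0.1, 0.5, 0.7]
width: 0.0941
grasp_force: 0.0
[0.5736 0.1898 0.1568] heading 74.7 zaxis [-0.004 -0.001 -1.   ] q6 0.526
dp full-scale [ 0.002  0.003 -0.01 ] turn z -0.0017 F [0.1 0.5 0.7] 0.09407168636721633 4.025
time_s: 4.78
eef_pos: [0.5743, 0.19, 0.1587]
orientation: [-2.495, -1.91, 0.0]
force: [-0.4, -0.5, -0.8]
width: 0.0375
grasp_force: 0.0
```

```bash
python3 -m pendant '[{"grip":1,"dp":[0,0,0],"turn":[0,0,0]},{"grip":1,"dp":[0,0,0],"turn":[0,0,0]},{"grip":1,"dp":[0,0,0],"turn":[0,0,0]},{"grip":1,"dp":[0,0,0],"turn":[0,0,0]}]'
```

```text
time_s: 5.28
eef_pos: [0.574, 0.1902, 0.1586]
orientation: [-2.494, -1.909, 0.001]
force: [-5.9, 0.9, 3.7]
width: 0.0158
grasp_force: 30.0
```

The bar is held (15.8 mm wide). Turning clockwise in steps.

```bash
python3 -m pendant '[{"grip":1,"dp":[0,0,0],"turn":[0,0,0.035]},{"grip":1,"dp":[0,0,0],"turn":[0,0,0.035]},{"grip":1,"dp":[0,0,0],"turn":[0,0,0.035]},{"grip":1,"dp":[0,0,0],"turn":[0,0,0.035]},{"grip":1,"dp":[0,0,0],"turn":[0,0,0]}]'; python3 rel.py .158 16
python3 -m pendant '[{"grip":1,"dp":[0,0,0],"turn":[0,0,0.035]},{"grip":1,"dp":[0,0,0],"turn":[0,0,0.035]},{"grip":1,"dp":[0,0,0],"turn":[0,0,0.035]},{"grip":1,"dp":[0,0,0],"turn":[0,0,0.035]},{"grip":1,"dp":[0,0,0],"turn":[0,0,0]}]'; python3 rel.py .158 16
```

```text
time_s: 5.9
eef_pos: [0.5738, 0.1902, 0.1586]
orientation: [-2.851, -1.317, 0.002]
force: [-6.5, 1.4, 3.9]
width: 0.0162
grasp_force: 30.0
[0.5738 0.1902 0.1586] heading 49.59 zaxis [-0.001  0.    -1.   ] q6 0.965
dp full-scale [-0.001  0.002  0.005] turn z 0.1866 F [-6.5  1.4  3.9] 0.016242778831259533 5.9
time_s: 6.52
eef_pos: [0.5738, 0.1904, 0.1586]
orientation: [-3.07, -0.663, 0.002]
force: [-6.3, 2.6, 7.1]
width: 0.0158
grasp_force: 30.0
[0.5738 0.1904 0.1586] heading 24.38 zaxis [-0.001  0.    -1.   ] q6 1.404
dp full-scale [0.    0.004 0.005] turn z 0.0466 F [-6.3  2.6  7.1] 0.015810457901005978 6.525
```

```bash
python3 -m pendant '[{"grip":1,"dp":[0,0,0],"turn":[0,0,0.035]},{"grip":1,"dp":[0,0,0],"turn":[0,0,0.025]},{"grip":1,"dp":[0,0,0],"turn":[0,0,0]}]'; python3 -c "
from bench import env;print(env.sense()['torque'])"; python3 rel.py .158 16
python3 -m pendant '[{"grip":-1,"dp":[0,0,0],"turn":[0,0,0]},{"grip":-1,"dp":[0,0,0],"turn":[0,0,0]},{"grip":-1,"dp":[0,0,0],"turn":[0,0,0]},{"grip":-1,"dp":[0,0,0],"turn":[0,0,0]},{"grip":-1,"dp":[0,0,0],"turn":[0,0,0]},{"grip":-1,"dp":[0,0,0],"turn":[0,0,0]},{"grip":-1,"dp":[0,0,0],"turn":[0,0,0]},{"grip":-1,"dp":[0,0,0],"turn":[0,0,0]}]'
```

```text
time_s: 6.9
eef_pos: [0.5738, 0.1904, 0.1586]
orientation: [-3.119, -0.372, 0.002]
force: [-6.9, 3.1, 4.0]
width: 0.0159
grasp_force: 30.0
[ 0.55222587  1.34041511 -0.06542299]
[0.5738 0.1904 0.1586] heading 13.61 zaxis [-0.002  0.    -1.   ] q6 1.592
dp full-scale [0.001 0.004 0.005] turn z -0.0133 F [-6.9  3.1  4. ] 0.015888835084258476 6.9
time_s: 7.9
eef_pos: [0.5743, 0.19, 0.1587]
orientation: [-3.119, -0.374, -0.0]
force: [0.3, 1.2, -0.2]
width: 0.0925
grasp_force: 0.0
```

Released. I rise straight up, back off to the robot's side to clear the view, and check.

```bash
python3 -m pendant '[{"grip":-1,"dp":[0,0,-0.2],"turn":[0,0,0]},{"grip":-1,"dp":[0,0,-0.3],"turn":[0,0,0]},{"grip":-1,"dp":[0,0,-0.4],"turn":[0,0,0]},{"grip":-1,"dp":[0,0,-0.4],"turn":[0,0,0]},{"grip":-1,"dp":[-0.3,0.3,0],"turn":[0,0,0]},{"grip":-1,"dp":[-0.3,0.3,0],"turn":[0,0,0]},{"grip":-1,"dp":[-0.3,0.3,0],"turn":[0,0,0]},{"grip":-1,"dp":[-0.2,0.3,0],"turn":[0,0,0]},{"grip":-1,"dp":[0,0.3,0],"turn":[0,0,0]},{"grip":-1,"dp":[0,0,0],"turn":[0,0,0]}]'
python3 - <<'E'
from h import *
im,d,W=cloud("top");cv2.imwrite("pics/t3.png",cv2.resize(im[100:200,170:390,::-1],None,fx=3.6,fy=3.6,interpolation=cv2.INTER_CUBIC))
E
```

```text
time_s: 9.15
eef_pos: [0.4886, -0.0177, 0.3148]
orientation: [3.12, 0.37, 0.001]
force: [0.1, 1.5, -1.0]
width: 0.0941
grasp_force: 0.0
```

View pics/t3.png

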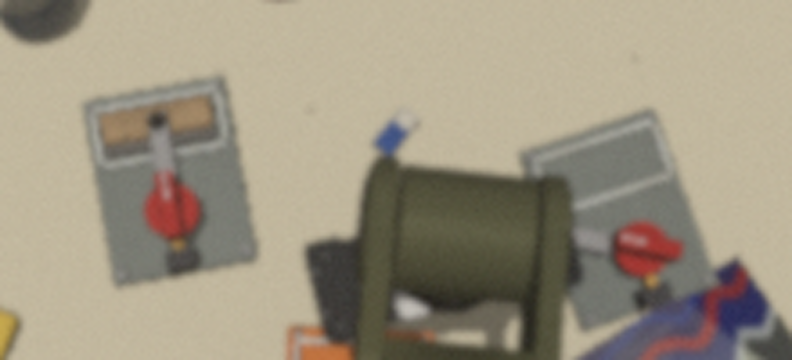

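The picture shows the clamp arm straight across the bed, with its pad at (157,120) over the squeegee's middle. The squeegee is still in its bed, and the empty station is untouched.

```bash
python3 -c "
from bench import env;print(env.finish_job())"
```

```text
the job is handed in; nothing more can be done
None
```

I turned the red knob of the squeegee's station clockwise past its detent and handed the job in at about 9 s. The last picture shows the clamp arm over the squeegee's middle, the squeegee in its bed and the empty station not turned; the verdict was not shown.

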